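# Put the piled-up paint test gauges back into their own padded cases

## Robot

A 7-joint arm with a two-finger parallel gripper is mounted at the origin on a cart in front of the work surface, level with it; the furniture and walls round the work are solid. World frame = base frame: x ahead of the robot, y to its left, z up, the work surface at z = 0. Lengths are in m, angles in rad, forces in N, time in s.
With the tool pointing down it reaches from about 0.425 to 0.925 m from the base axis. Payload 6.8 kg.
Tool frame: the origin (TCP) lies at the very end of the fingers, on their centre line; the grasp point (between the pads) lies 19 mm behind it; z points along the fingers, y is the line along which they close (so a half turn about z gives the same grasp; the last joint's range is limited). The gripper opens to 85 mm and grips with 20 to 120 N. Pads are 22 mm wide; open, the fingers measure 114 mm over their backs; the gripper's body (76 mm by 85 mm) begins 54 mm behind the grasp point. The pads swing forward as they close: fully open they stand 13 mm farther back than shut.
Start: joints at [-1.216, 0.477, 0.022, 1.555, -0.011, 1.109, -0.083], TCP at [0.301, 0.604, 0.231] pointing down, gripper open.
Joint ranges: [-2.96, 2.96], [-0.34, 2.1], [-1.41, 1.46], [0.24, 2.44], [-1.37, 4.51], [0.17, 1.92], [-2.96, 2.96]. Speed limits (rad/s): [2.39, 2.39, 3.14, 3.14, 3.14, 3.14, 3.14].

## Interface

Orientations are given as a unit quaternion [w, x, y, z].
In Python, from station import bot gives the robot as it stands. The module is installed in compiled form; this text tells all that it offers.
- The arm moves only by the shell command python3 -m jog 'ROWS' [OPENING] [FORCE]. ROWS is JSON, a list of rows, each a list of 4 numbers: the shift along the tool's x, y, z in cm, then the turn about the tool's z in rad. In form: [[x, y, z, spin], ...]. A call has 1 to 20 rows; each row is the pose to reach, as a shift and turn from the pose commanded when the call began, along the tool's axes at that moment; what a row does not reach only later rows make up. A row lasts 1/12 s, in which the tool goes at most 41.7 mm and 7.16 degrees, less where a joint would pass 70% of its speed; a pose out of reach is approached as far as the arm can. A call with a gripper value outside its range is refused whole. OPENING is the closure, from -1 (fully open) to 1 (shut), set as the call begins (- or left out, the last holds). The fingers move at their own pace and stop on an object; FORCE is the grip in N (left out, the last holds). Time passes only in rows, so rows that repeat a pose let the fingers close. It gives the time, the measured TCP pose, the force, the opening and the grip force at its end, in the units of the state.
- bot.get_obs(): the state, without advancing time (a new reading comes with each control period).
- bot.read_camera(name): name is "side" or "top"; returns a dict with "pixels" (480x640x3 uint8, red, green, blue), "depth" (480x640 float32, m along the optical axis (not along the pixel's ray), 0 where there is no reading), "fovy" (degrees; the focal length in pixels is half the picture's height over the tangent of half this angle, whatever the lens; pixels are square), "cx", "cy" (the principal point, pixels), "pose" (4x4, takes a point from camera to world coordinates). Camera axes: x right, y down, z forward; pixel columns grow to the right and rows downward; lengths in m; the calibration is good to about 2 mm. A picture is of the moment at which its call begins.
- bot.hand_in(): hands the job in; it is judged then, once.
The state is a dict: "t": time; "q": joint angles; "joint_vel": joint speeds; "joint_torque": joint torques, N m; "eef_pos": TCP position; "tool_rot": TCP orientation; "contact_force": force on the tool from outside, world axes, zero at the start; "torque": the same for the moment, N m; "gripper_width": opening from 0.0 (shut) to 1.0 (fully open); "grasp_force": force on a finger pad.
Only numpy, scipy, OpenCV 4.12 (cv2) and the standard library are available. Lean on these libraries where they do the work, as an engineer would, in place of code of your own. Each camera call takes 0.05 s, during which the arm holds its last target. There are 200 camera calls.

## Task

After cleaning, the paint testing instruments were left piled on one another. Take the pile apart from the top and put each instrument back into its own case - the wheel gauge in the round orange one, the scraper in the blue one, the film applicator in the white one and the long grind gauge in the wooden one - each lying flat down in its pocket, set down rather than dropped. Leave the two sample vials standing where they are.

Things in the scene. Friction and masses are not known exactly. Their poses are not given: they have to be found in the camera images.
- wheel_gauge: wet-film wheel gauge, top of the pile: a steel disc 50 mm in diameter and 14 mm thick with two grooves round the rim and a black centre, lying flat; 0.14 kg. Origin: centre of its underside; z up. It rests on the scraper (underside about 40 mm above the worktop). Grip across the diameter, fingertips well below mid-thickness
- gauge_scraper: scraper of the grind gauge, second from the top: a flat plain steel bar 38 mm (x) by 90 mm (y), 6 mm thick; 0.16 kg. It lies across the film applicator, its ends standing out at both sides (underside about 34 mm above the worktop). Origin: centre of its underside; y along its length. Grip across the 38 mm near mid-length, fingertips within 2 to 3 mm of its underside
- film_applicator: film applicator, third: an open rectangular steel frame 50 mm (x) by 84 mm (y), 22 mm high, with an opening of 30 by 60 mm right through it (side bars 10 mm, end blocks 12 mm); 0.3 kg. It lies lengthwise on the grind gauge (underside 12 mm above the worktop). Origin: centre of its underside; y along its length. Grip across the 50 mm at mid-length
- grind_gauge: fineness-of-grind gauge, bottom of the pile: a steel block 60 mm (x) by 170 mm (y), 12 mm high, 0.85 kg, lying on the worktop. Origin: centre of its underside; y along its length. Grip across the 60 mm at mid-length. The mixer beside it, between pile and cases, has a clamp knob 0.15 m and a pot 0.18 m above the worktop: carry things well over them
- wheel_case: case of the wheel gauge: round orange cup, 84 mm in diameter, black lining, fixed. Origin: centre of its underside, z up. Round pocket 62 mm in diameter centred on it, floor 10 mm above it, walls 9 mm high; at +x and -x the wall has 55-degree wide gaps down to the floor: room for fingers gripping the wheel along the case's x
- scraper_case: case of the scraper: blue tray, grey lining, 66 by 118 mm, fixed. Origin: centre of its underside; y along its length. Pocket centred on the origin, its floor 10 mm above it; 50 mm (x) by 102 mm (y), walls 5 mm high. At mid-length both long sides are open from pocket to outside, down to the floor, for 58 mm: room for fingers gripping the part across its width
- applicator_case: case of the film applicator: white tray, black lining, 78 by 112 mm, fixed. Origin: centre of its underside; y along its length. Pocket centred on the origin, its floor 10 mm above it; 62 mm (x) by 96 mm (y), walls 10 mm high. At mid-length both long sides are open from pocket to outside, down to the floor, for 56 mm: room for fingers gripping the part across its width
- gauge_case: case of the grind gauge: long brown wooden tray, blue lining, 92 by 202 mm, fixed. Origin: centre of its underside; y along its length. Pocket centred on the origin, its floor 10 mm above it; 72 mm (x) by 182 mm (y), walls 9 mm high. At mid-length both long sides are open from pocket to outside, down to the floor, for 70 mm: room for fingers gripping the part across its width
- vial_yellow: bystander: pale yellow sample vial with a blue cap, 25 mm in diameter, 67 mm tall, loose, standing upright; origin: centre of its underside
- vial_brown: bystander: brown sample vial with a white cap, 25 mm in diameter, 67 mm tall, loose, standing upright; origin: centre of its underside

How it is judged:
At the end, for the whole second after the job is handed in: each of the four instruments lies flat (within 0.04 rad) and at rest on the pocket floor of its own case, its centre within 13 mm of the pocket's centre and, except for the round one, its length along the pocket's (within 0.3 rad); both vials stand upright within 25 mm of where they stood (horizontal distance between wheel_gauge and wheel_case below 0.013 m and z of wheel_gauge in the frame of wheel_case between 0.007 and 0.012 m and angle between each of wheel_gauge, gauge_scraper, film_applicator, grind_gauge's own z axis and vertical below 0.04 rad and linear speed of each of wheel_gauge, gauge_scraper, film_applicator, grind_gauge below 0.02 m/s and angular speed of each of wheel_gauge, gauge_scraper, film_applicator, grind_gauge below 0.2 rad/s and horizontal distance between gauge_scraper and scraper_case below 0.013 m and z of gauge_scraper in the frame of scraper_case between 0.007 and 0.012 m and angle between the y axis of gauge_scraper and the y axis of scraper_case, either way round below 0.3 rad and horizontal distance between film_applicator and applicator_case below 0.013 m and z of film_applicator in the frame of applicator_case between 0.007 and 0.012 m and angle between the y axis of film_applicator and the y axis of applicator_case, either way round below 0.3 rad and horizontal distance between grind_gauge and gauge_case below 0.013 m and z of grind_gauge in the frame of gauge_case between 0.007 and 0.012 m and angle between the y axis of grind_gauge and the y axis of gauge_case, either way round below 0.3 rad and distance of each of vial_yellow, vial_brown from where it was at the start of the episode below 0.025 m and angle between each of vial_yellow, vial_brown's own z axis and vertical below 0.2 rad); the robot touches nothing.
It fails at once if the wheel gauge is dropped (it falls free faster than 0.7 m/s, about 25 mm) (linear speed of wheel_gauge above 0.7 m/s and contact force between the fingers and wheel_gauge below 0.02 N).
It fails at once if the gauge scraper is dropped (it falls free faster than 0.7 m/s, about 25 mm) (linear speed of gauge_scraper above 0.7 m/s and contact force between the fingers and gauge_scraper below 0.02 N).
It fails at once if the film applicator is dropped (it falls free faster than 0.7 m/s, about 25 mm) (linear speed of film_applicator above 0.7 m/s and contact force between the fingers and film_applicator below 0.02 N).
It fails at once if the grind gauge is dropped (it falls free faster than 0.7 m/s, about 25 mm) (linear speed of grind_gauge above 0.7 m/s and contact force between the fingers and grind_gauge below 0.02 N).
It fails at once if a sample vial is knocked over or pushed more than 25 mm (distance of any of vial_yellow, vial_brown from where it was at the start of the episode above 0.025 m or angle between any of vial_yellow, vial_brown's own z axis and vertical above 0.5 rad).
It also fails if it takes over 125 s, if anything falls off the work surface, if the arm or the gripper's body presses on something with over 40 N, if the wrist force passes 120 N, or if a joint passes its speed limit or range.

## Working session

There is one attempt and no reset: what is moved stays moved. The work goes in short steps, Python scripts to look and compute and a shell command to move; the robot and the scene stay as the last step left them, time stands still between calls to the robot, and variables do not carry over. Pictures are saved under pics/ and viewed, at most 18 in all, crops included, and the job is handed in when it is done.

```bash
mkdir -p pics; cat > h.py <<'E'
import numpy as np, cv2
from station import bot
def shot(name):
    c=bot.read_camera(name); np.savez(f'{name}.npz',**c)
    cv2.imwrite
    return c
def load(name): return dict(np.load(f'{name}.npz'))
def save(c,fn,crop=None,s=1):
    im=c['pixels'][:,:,::-1]
    if crop: x0,y0,x1,y1=crop; im=im[y0:y1,x0:x1]
    cv2.imwrite('pics/'+fn,cv2.resize(im,None,fx=s,fy=s,interpolation=cv2.INTER_CUBIC))
def ray(c,u,v):
    f=240/np.tan(np.radians(float(c['fovy']))/2)
    d=np.array([(u-c['cx'])/f,(v-c['cy'])/f,1.0]); return c['pose'][:3,:3]@d, c['pose'][:3,3]
def atz(c,u,v,z):
    d,o=ray(c,u,v); return o+d*(z-o[2])/d[2]
def cloud(c):
    v,u=np.mgrid[0:480,0:640]; f=240/np.tan(np.radians(float(c['fovy']))/2)
    D=c['depth']; P=np.stack([(u-c['cx'])/f*D,(v-c['cy'])/f*D,D],-1)
    return P@c['pose'][:3,:3].T+c['pose'][:3,3]
E
python3 - <<'E'
from h import *
for n in('top','side'):
    c=shot(n); save(c,n+'1.png'); print(n,c['fovy'],c['cx'],c['cy'],c['pose'].round(3).tolist())
o=bot.get_obs(); print({k:np.round(o[k],3).tolist() for k in o})
E
```

```text
top 51.88953472378388 313.59688898754706 242.36491197413764 [[0.013, -0.996, 0.091, 0.433], [-1.0, -0.013, 0.004, -0.072], [-0.003, -0.091, -0.996, 1.215], [0.0, 0.0, 0.0, 1.0]]
side 48.42726152634467 320.9687726263578 228.6678503027641 [[-0.999, -0.014, -0.038, 0.563], [0.031, 0.336, -0.941, 0.916], [0.026, -0.942, -0.335, 0.426], [0.0, 0.0, 0.0, 1.0]]
{'t': 0.1, 'q': [-1.216, 0.478, 0.022, 1.556, -0.012, 1.109, -0.083], 'joint_vel': [-0.0, -0.002, -0.002, -0.002, -0.001, 0.001, -0.0], 'joint_torque': [0.005, -59.776, 1.614, -28.196, 0.013, 0.005, -0.0], 'eef_pos': [0.301, 0.604, 0.23], 'tool_rot': [-0.0, 0.229, 0.973, -0.001], 'contact_force': [-0.156, 0.514, 0.063], 'torque': [-0.02, -0.017, 0.01], 'grasp_force': 0.0, 'gripper_width': 0.996}
```

View pics/top1.png

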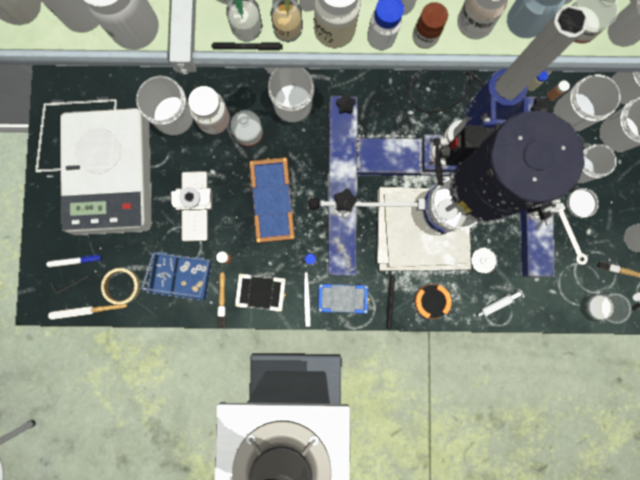

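View pics/side1.png

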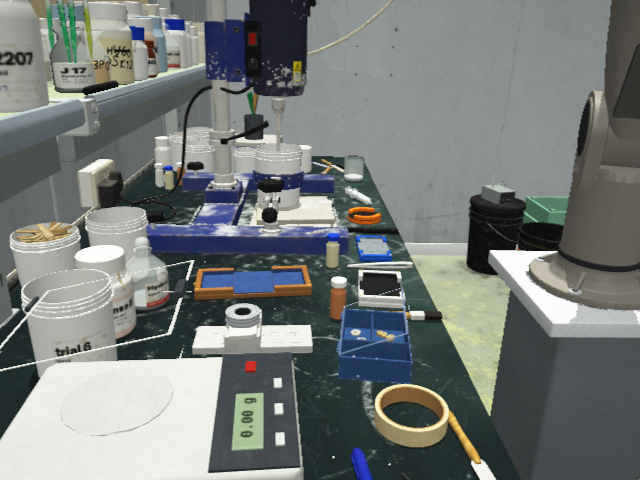

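The top view shows the pile at about (190,200), the wooden case at (272,200), white at (260,292), blue at (343,298) and orange at (434,302). The vials are at (222,257) and (310,260). The side view confirms the stack, with both vials upright.

```bash
python3 - <<'E'
from h import *
c=load('top'); save(c,'crop1.png',(150,150,310,270),5); save(c,'crop2.png',(220,240,460,330),3.3)
P=cloud(c)
for n,(u,v) in dict(wheel=(190,190),scr=(190,185),pile=(195,220),knob=(345,200),rod=(315,203),rod2=(380,204),mot=(540,160),gc=(272,200),vb=(222,257),vy=(310,259),tall=(247,128),bal=(100,150),shelf=(200,30),rail=(200,60)).items(): print(n,P[v,u].round(3))
E
```

```text
wheel [0.66  0.229 0.055]
scr [0.682 0.242 0.008]
pile [0.593 0.224 0.016]
knob [ 0.624 -0.135  0.15 ]
rod [ 0.622 -0.07   0.115]
rod2 [ 0.624 -0.218  0.104]
mot [ 0.611 -0.379  0.549]
gc [0.647 0.037 0.01 ]
vb [0.501 0.146 0.063]
vy [ 0.498 -0.06   0.068]
tall [0.804 0.093 0.083]
bal [0.751 0.443 0.068]
shelf [0.906 0.148 0.339]
rail [0.847 0.145 0.342]
```

View pics/crop1.png

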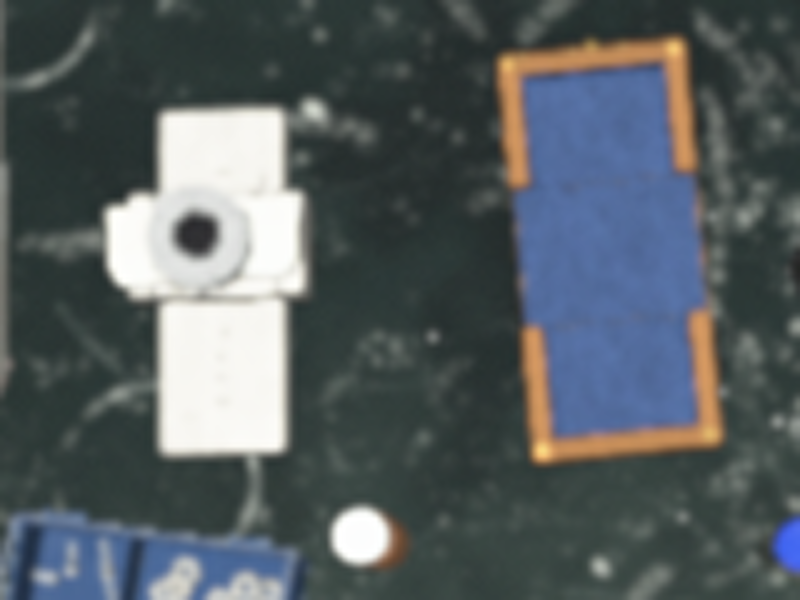

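View pics/crop2.png

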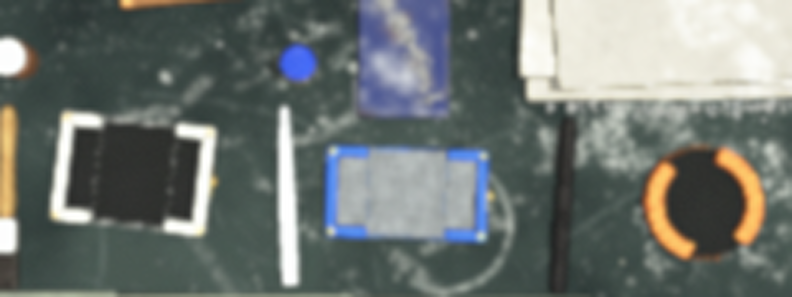

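The first crop shows the grind gauge from (158,105) to (288,455), the scraper across it at y 195–295, the wheel at (200,237), and the wooden case tilted slightly. The second crop shows the white case at (133,172), the blue at (407,194), and the orange at (705,203) with gaps at the upper left and lower right.

```bash
python3 - <<'E'
from h import *
c=load('top'); P=cloud(c); z=P[...,2]
cr=c['pixels'][180:250,160:220]
z0=z[180:250,160:220]
g=cr.astype(float).mean(-1); g=np.clip((g-150)*255/105,0,255).astype(np.uint8)
zz=np.clip(z0/0.06*255,0,255).astype(np.uint8)
pair=np.hstack([cv2.resize(x,None,fx=6.5,fy=6.5,interpolation=cv2.INTER_CUBIC) for x in(g,zz)])
cv2.imwrite('pics/pile.png',pair)
for r in range(165,248,3): print(r,(z[r,170:214:2]*1000).round().astype(int))
E
```

```text
165 [ 1  2 -3  2  0 -2  1 -3  0 -3 -2  1  8  4 -3 -1  1  0  0  1  0  0]
168 [  -5   -4 1215   -1   -1   -2    0    1    0    1    4   -3   -3   -2
   -2    0    7   -1    2   -1   -3    1]
171 [-1 -1  1  7 -2  1 -2  0  0  0  3  2 -1 -1 -4 -2 -1 -1  1  1  2 -1]
174 [-3  0 -2  1  2  2 11  8 14 15 12  9 19 13 13  9 16 14 10  4 -2 -4]
177 [   1    3   -1   -1    0    2   12   11   15   14   17   12   18 1215
   15   18   11   14   13    1    1   -5]
180 [ 6  2  0 -2  3 -4 12 12 14 12 18 12 11 11 16 19 13 16 14  1 -3  1]
183 [ 0  3  4  0  2  6 16 12 11 16 11  9 14 17 14 15  8 12 12  3  3  0]
186 [ 1  0  1  3  3  4 11 12 10 11 14 14 14 15 18 15 10 13  8 -1  3  4]
189 [-2  2 -1 34 31 35 53 52 55 54 57 55 51 53 30 35 32 40 40 38 29  4]
192 [ 3 36 42 41 39 55 54 56 56 55 58 57 55 54 54 41 40 39 35 42 28  0]
195 [-2 45 43 41 43 51 52 52 53 52 54 58 53 52 52 40 41 35 39 37 31  2]
198 [ 1 38 41 42 45 55 52 53 55 55 55 55 50 53 56 39 40 41 42 37 29  2]
201 [ 7 40 41 43 40 58 56 53 58 55 58 51 55 56 52 40 43 37 41 39 29 -1]
204 [ 0 39 40 38 36 37 53 53 55 55 56 53 54 49 40 38 42 38 38 33 33  4]
20
[... 485 characters left out ...]
15    8   10   16   13   13   12    9
   11   12    9   16   10   -2    1   -4]
225 [ 1  2 -2  3 -3 -5 11 14  8 12 15 12 10 15 15 12 13  7 12  1  1  1]
228 [ 2 -2 -2  1 -3  0 14 11 15 14 12 10 14 13 14 12 13 14 14  0  3 -1]
231 [-6 -1 -2 -2  0 -5 14 10 14 16 13 12 14 12 14 11 17 10 14 -3  0 -4]
234 [1215   -1   -2   -2    1   -2   17   12   16   11   12   13   14    9
   16   15   17   14   12    1    0    0]
237 [-4 -1  0 -6  2 -1 15 11 10 13 20 11 15 11 13 11 14 10  8  2  0  7]
240 [ 4  1 -1  2  0 -2 12 11 13 13 14 12  8 13 10 13  9  4  3  4  1  0]
243 [-2  3  0 -2 -2 -5  0 -5  1 -2  0  1  1  3  0  3 -1  2 -2  3 -1 -6]
246 [ 1  3  1 -2 -2 -3 -1  2 -4 -2  0 -3  1  2  1  0 -1  0  1 -3  0 -4]
```

View pics/pile.png

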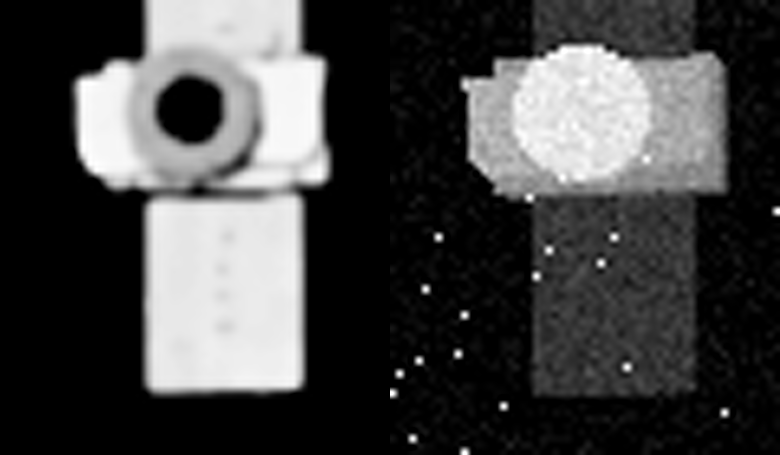

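The colour and depth pair shows the applicator and scraper lying across the grind gauge, both along world y. The wheel sits left of centre at about (190,108) in the crop. Next I'll fit the poses.

```bash
cat >> h.py <<'E'
def rect(p):
    (x,y),(a,b),t=cv2.minAreaRect(np.asarray(p,np.float32)[:,:2].copy()*1000)
    if a>b: t+=90; a,b=b,a   # t: direction of... short side now; long axis = t+90 
    L=(t+90)%180
    return f'centre {x:.1f} {y:.1f} size {a:.1f} x {b:.1f} long axis deg {L:.1f}'
def clean(m,k=3):
    m=cv2.morphologyEx(m.astype(np.uint8),cv2.MORPH_OPEN,np.ones((k,k),np.uint8))
    n,l,s,_=cv2.connectedComponentsWithStats(m)
    return l==1+np.argmax(s[1:,4])
E
python3 - <<'E'
from h import *
c=load('top'); P=cloud(c); hsv=cv2.cvtColor(c['pixels'],cv2.COLOR_RGB2HSV).astype(int)
H,S,V=hsv[...,0],hsv[...,1],hsv[...,2]
def box(m,b): o=np.zeros_like(m); x0,y0,x1,y1=b; o[y0:y1,x0:x1]=m[y0:y1,x0:x1]; return o
def pl(m,z): return np.array([atz(c,u,v,z) for v,u in np.argwhere(m)])
zm=cv2.medianBlur(P[...,2].astype(np.float32),5)
pb=(155,160,225,255)
w=clean(box(zm>.0475,pb)); q=pl(w,.054); print('wheel',q.mean(0),np.sqrt(4*w.sum()/np.pi)*np.linalg.norm(atz(c,191,196,.054)-atz(c,190,196,.054)))
s=clean(box(zm>.0368,pb)); print('scraper',rect(pl(s,.040)))
a=clean(box(zm>.022,pb)); print('scr+appl',rect(pl(a,.037)))
white=(V>150)&(S<60)
g=clean(box((zm>.006)&(zm<.02),pb)); print('gauge',rect(pl(g,.012)))
gc=clean(box(((H>5)&(H<25)|(H>100)&(H<125))&(S>90)&(V>60),(245,150,302,250))); print('gaugecase',rect(pl(gc,.019)))
l=clean(box((H>100)&(H<125)&(S>90)&(V>60),(245,150,302,250))); print(' lining',rect(pl(l,.010)))
ac=box((V>140)&(S<60),(230,268,290,316)); ac=clean(ac,1); print('applcase(part)',rect(pl(box((V>140)&(S<60),(233,268,288,316)),.020)))
sc=clean(box((H>100)&(H<125)&(S>130)&(V>100),(315,282,375,318)),1); print('scrcase',rect(pl(box((H>100)&(H<125)&(S>130)&(V>120),(316,282,372,318)),.015)))
wc=box((H>5)&(H<25)&(S>120)&(V>120),(410,280,458,325)); q=pl(wc,.019)[:,:2]; (x,y),r=cv2.minEnclosingCircle((q*1000).astype(np.float32)); print('wheelcase',x,y,r)
ang=np.degrees(np.arctan2(q[:,1]-y/1000,q[:,0]-x/1000)); print(' rim angle hist',np.histogram(ang,36,(-180,180))[0])
for n,(u,v,z) in dict(vb=(222,257,.067),vy=(310,259,.067)).items(): print(n,atz(c,u,v,z).round(3))
E
```

```text
wheel [0.64381927 0.23119969 0.054     ] 0.04988311094035255
scraper centre 646.1 232.4 size 48.9 x 87.5 long axis deg 90.7
scr+appl centre 644.2 230.6 size 53.9 x 92.7 long axis deg 90.7
gauge centre 582.0 226.6 size 64.2 x 76.5 long axis deg 3.1
gaugecase centre 646.7 38.4 size 85.2 x 176.2 long axis deg 6.5
 lining centre 648.3 39.2 size 85.8 x 177.5 long axis deg 6.5
applcase(part) centre 419.7 60.6 size 81.6 x 115.8 long axis deg 84.3
scrcase centre 407.1 -138.5 size 67.4 x 118.7 long axis deg 89.0
wheelcase 403.16351318359375 -356.3923034667969 44.052120208740234
 rim angle hist [ 0  0  0  0 10 17 15 17 16 16 15 15 14 16 15 14  7  0  0  0  0  0 15 17
 17 17 22 16 16 18 17 17 16 17 10  0]
vb [0.5   0.146 0.067]
vy [ 0.498 -0.06   0.067]
```

```bash
cat >> h.py <<'E'
def go(x,y,z,yaw_deg):
    """tool-axis shift (cm) and spin (rad) to bring TCP to x,y,z with closing line at yaw_deg (mod 180)"""
    from scipy.spatial.transform import Rotation as R
    o=bot.get_obs(); w,a,b,c=o['tool_rot']; M=R.from_quat([a,b,c,w]).as_matrix()
    d=M.T@(np.array([x,y,z])-o['eef_pos'])*100
    cur=np.degrees(np.arctan2(M[1,1],M[0,1])); s=(cur-yaw_deg+90)%180-90
    print('t',round(o['t'],2),'pos',np.round(o['eef_pos'],4),'yaw',cur.round(1),'q7',round(o['q'][6],2),'w',np.round(o['gripper_width'],3),'gf',np.round(o['grasp_force'],1),'F',np.round(o['contact_force'],1))
    print('  shift cm',d.round(2),'spin',np.radians(s).round(3))
E
python3 -c "
from h import *
go(.645,.231,.16,14)"
```

```text
t 0.1 pos [0.3012 0.6035 0.2305] yaw 63.5 q7 -0.08 w 0.996 gf 0.0 F [-0.2  0.5  0.1]
  shift cm [-47.4  -17.97   7.08] spin 0.864
```

```bash
python3 -m jog '[[-47.4,-18,7,0.864],[-47.4,-18,7,0.864],[-47.4,-18,7,0.864],[-47.4,-18,7,0.864],[-47.4,-18,7,0.864],[-47.4,-18,7,0.864],[-47.4,-18,7,0.864],[-47.4,-18,7,0.864],[-47.4,-18,7,0.864],[-47.4,-18,7,0.864],[-47.4,-18,7,0.864],[-47.4,-18,7,0.864],[-47.4,-18,7,0.864],[-47.4,-18,7,0.864],[-47.4,-18,7,0.864],[-47.4,-18,7,0.864]]' -1 40
python3 -c "
from h import *
go(.645,.231,.0405,14)
c=shot('side'); save(c,'side2.png',(150,60,350,360),2)"
```

```text
t: 1.43
eef_pos: [0.644, 0.2333, 0.161]
tool_rot: [-0.001, 0.615, 0.789, 0.0]
contact_force: [-0.5, 1.3, -0.8]
gripper_width: 0.997
grasp_force: 0.0
t 1.43 pos [0.644  0.2333 0.161 ] yaw 14.1 q7 -0.04 w 0.997 gf 0.0 F [-0.5  1.3 -0.8]
  shift cm [-0.26  0.06 12.05] spin 0.002
```

View pics/side2.png

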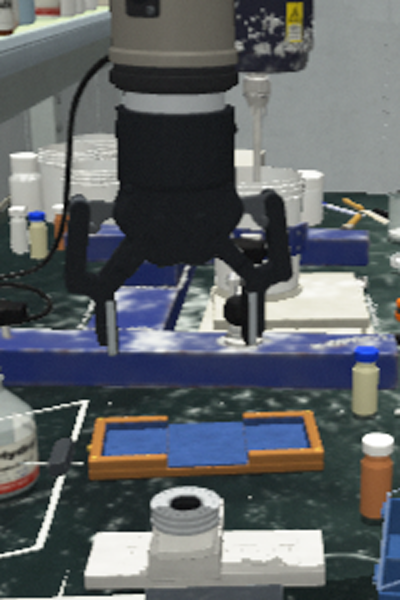

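The gripper is centred over the pile, with the fingers at about (108,330) and (252,320) and the wheel at (187,510). Descend and grip.

```bash
python3 -m jog '[[0,0,4,0],[0,0,8,0],[0,0,10.5,0],[0,0,11.5,0],[0,0,12,0],[0,0,12,0],[0,0,12,0]]' -1 40
python3 -c "
from h import *
go(.645,.231,.0405,14)"
```

```text
t: 2.07
eef_pos: [0.6462, 0.2323, 0.0431]
tool_rot: [0.001, 0.616, 0.788, 0.001]
contact_force: [0.5, -0.4, -0.1]
gripper_width: 0.995
grasp_force: 0.0
t 2.07 pos [0.6462 0.2323 0.0431] yaw 14.0 q7 -0.01 w 0.995 gf 0.0 F [ 0.5 -0.4 -0.1]
  shift cm [-0.1  -0.15  0.26] spin 0.0
```

```bash
python3 -m jog '[[0,0,0.2,0],[0,0,0.2,0],[0,0,0.2,0],[0,0,0.2,0],[0,0,0.2,0],[0,0,0.2,0],[0,0,0.2,0],[0,0,0.2,0],[0,0,0.2,0],[0,0,0.2,0],[0,0,0.2,0],[0,0,0.2,0]]' 1 40
python3 -c "
from h import *
go(.645,.231,.0405,14)
c=shot('side'); save(c,'side3.png',(170,200,330,360),4)"
```

```text
t: 3.07
eef_pos: [0.6458, 0.2316, 0.0408]
tool_rot: [0.0, 0.616, 0.788, 0.001]
contact_force: [-2.0, -0.2, 5.0]
gripper_width: 0.57
grasp_force: 40.4
t 3.07 pos [0.6458 0.2316 0.0408] yaw 14.0 q7 -0.01 w 0.57 gf 40.4 F [-2.  -0.2  5. ]
  shift cm [-0.04 -0.09  0.03] spin -0.001
```

View pics/side3.png

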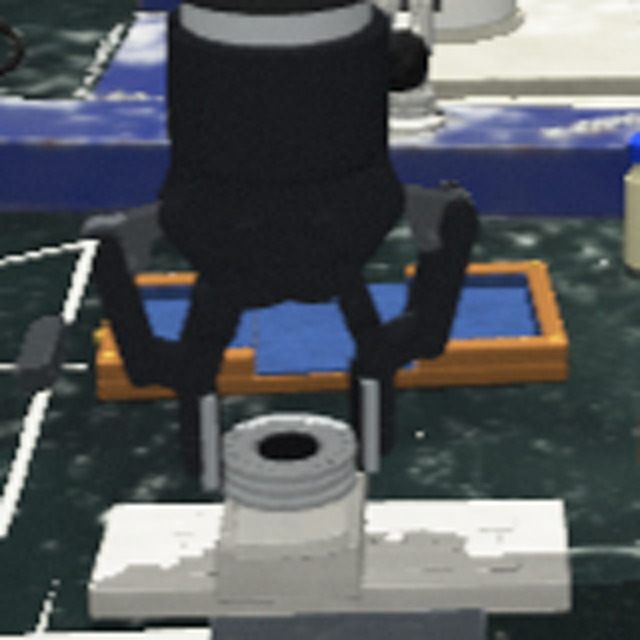

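```bash
python3 -m jog '[[0,0,-0.5,0],[0,0,-1,0],[0,0,-2,0],[0,0,-4,0],[0,0,-7,0],[0,0,-10,0],[0,0,-14,0],[0,0,-18,0],[0,0,-20,0],[0,0,-20,0],[0,0,-20,0]]'
python3 -c "
from h import *
go(.403,-.356,.25,14)
c=shot('top'); save(c,'top4.png',(150,160,250,260),6)"
```

```text
t: 4.03
eef_pos: [0.6458, 0.2314, 0.2415]
tool_rot: [0.001, 0.616, 0.788, 0.002]
contact_force: [-0.1, 0.4, -2.1]
gripper_width: 0.566
grasp_force: 41.6
t 4.03 pos [0.6458 0.2314 0.2415] yaw 14.0 q7 -0.06 w 0.566 gf 41.6 F [-0.1  0.4 -2.1]
  shift cm [-51.14 -37.74  -1.02] spin -0.001
```

View pics/top4.png

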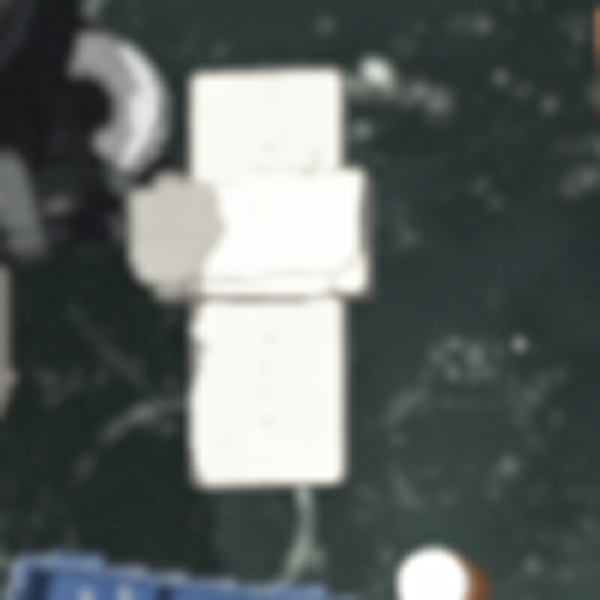

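The wheel is in the fingers at about (130,110) and the scraper is now exposed on the pile. Carry the wheel over.

```bash
python3 -m jog '[[-2,-1.5,-0.5,0],[-5,-3.7,-1,0],[-51.1,-37.7,-1,0],[-51.1,-37.7,-1,0],[-51.1,-37.7,-1,0],[-51.1,-37.7,-1,0],[-51.1,-37.7,-1,0],[-51.1,-37.7,-1,0],[-51.1,-37.7,-1,0],[-51.1,-37.7,-1,0],[-51.1,-37.7,-1,0],[-51.1,-37.7,-1,0],[-51.1,-37.7,-1,0],[-51.1,-37.7,-1,0],[-51.1,-37.7,-1,0],[-51.1,-37.7,-1,0],[-51.1,-37.7,-1,0],[-51.1,-37.7,-1,0],[-51.1,-37.7,-1,0]]'
python3 -c "
from h import *
go(.403,-.356,.25,14)
c=shot('top'); save(c,'top5.png',(380,240,500,330),6)
import cv2
P=cloud(c); hsv=cv2.cvtColor(c['pixels'],cv2.COLOR_RGB2HSV).astype(int);H,S,V=hsv[...,0],hsv[...,1],hsv[...,2]
z=cv2.medianBlur(P[...,2].astype(np.float32),3)
pb=np.zeros((480,640),bool); pb[160:255,155:225]=1
for t in (.025,.03,.0355,.037,.038):
  m=clean((z>t)&pb); print(t,rect(np.array([atz(c,u,v,.04) for v,u in np.argwhere(m)])))
for r in range(184,212): print(r,(z[r,168:216:1]*1000).round().astype(int))
"
```

```text
t: 5.67
eef_pos: [0.4024, -0.3544, 0.2479]
tool_rot: [-0.002, 0.616, 0.788, 0.0]
contact_force: [0.5, 0.0, -1.3]
gripper_width: 0.564
grasp_force: 41.7
t 5.67 pos [ 0.4024 -0.3544  0.2479] yaw 14.0 q7 1.02 w 0.564 gf 41.7 F [ 0.5  0.  -1.3]
  shift cm [-0.17  0.02 -0.21] spin -0.0
0.025 centre 641.6 229.7 size 51.0 x 91.9 long axis deg 92.2
0.03 centre 641.2 230.0 size 48.9 x 92.2 long axis deg 90.7
0.0355 centre 643.2 231.0 size 42.3 x 89.7 long axis deg 93.0
0.037 centre 644.0 231.3 size 39.8 x 89.6 long axis deg 93.9
0.038 centre 643.9 233.3 size 38.3 x 86.1 long axis deg 95.2
184 [ 1  1  1  1 -1 -1 -1  0  0 -1  0 -1 -1  4 10 12 12 13 14 14 12 14 14 14
 13 13 14 14 14 13 13 13 13 13 13 13 12 13 12  3  1  1  1  1  2  2  2 -1]
185 [ 0  1  1  1 -1 -1 -1 -1 -1 -1 -1 -1 -1 -1 11 12 12 13 13 14 14 14 14 14
 11 13 13 13 13 13 14 14 14 13 11 11 12 13  9  1  0  0  1  1  1  0  1  0]
186 [ 0  1  1  0 -1 -1  0  0 -1 -1 -1  1 -1 -1 11 12 12 12 11 12 13 14 14 13
 12 13 13 13 13 13 13 13 13 11 10 11 12 12  9  1  0  0  1  1  0  0  0 -1]
187 [ 0  1  0  0  0  0  0  0  0  1  1  1 -1  0 11 12 12 10 1
[... 3014 characters left out ...]
6 36 36 35 35 36 32 34
 34 34 33 34 34 34 33 33 34 34 34 31 31 32 33 33 33 33 30 21  3  2  2  0]
208 [ 0  0  0  0 -1 -2 -1  1 35 35 34 33 34 34 35 33 33 33 33 33 32 31 31 31
 32 33 32 32 33 33 32 32 34 34 31 31 31 31 33 33 33 30 23 18  3  1  1  0]
209 [ 0  0  0  0 -2 -2 -2  0  2 33 33 32 32 32 32 32 30 30 29 30 29 26 26 27
 30 27 25 24 24 27 27 26 25 25 25 24 22 22 21 19 18 18 18  4  0  0  1  0]
210 [ 0  0 -1 -2 -2 -2  0  0  0 -1 15 21 21 21 17 16 16 16 12 15 14 15 15 15
 12 12 15 14 14 14 14 14 15 15 13 13 12 13 12 12  1  1  1  0  0  0  1  1]
211 [ 0 -1 -1 -1  0  0  0 -1 -1 -2 -1  3  3 10 11 11 12 12 12 12 12 14 12 12
 12 11 12 12 14 13 13 13 13 13 13 12 12 12 11  2  0  0  0  0  0  0  0  1]
```

```bash
python3 -m jog '[[-0.1,0,4,0],[-0.1,0,8,0],[-0.1,0,12,0],[-0.1,0,16,0],[-0.1,0,19,0],[-0.1,0,21,0],[-0.1,0,21.5,0],[-0.1,0,21.8,0],[-0.1,0,21.8,0],[-0.1,0,21.8,0]]'
python3 -c "
from h import *
go(.403,-.356,.0113,14)
c=shot('top'); save(c,'top5.png',(390,260,480,330),7)"
```

```text
t: 6.55
eef_pos: [0.4041, -0.3568, 0.0326]
tool_rot: [0.001, 0.615, 0.788, 0.0]
contact_force: [-0.7, -0.4, -0.4]
gripper_width: 0.561
grasp_force: 41.8
t 6.55 pos [ 0.4041 -0.3568  0.0326] yaw 14.0 q7 1.24 w 0.561 gf 41.8 F [-0.7 -0.4 -0.4]
  shift cm [ 0.11 -0.1   2.13] spin 0.0
```

View pics/top5.png

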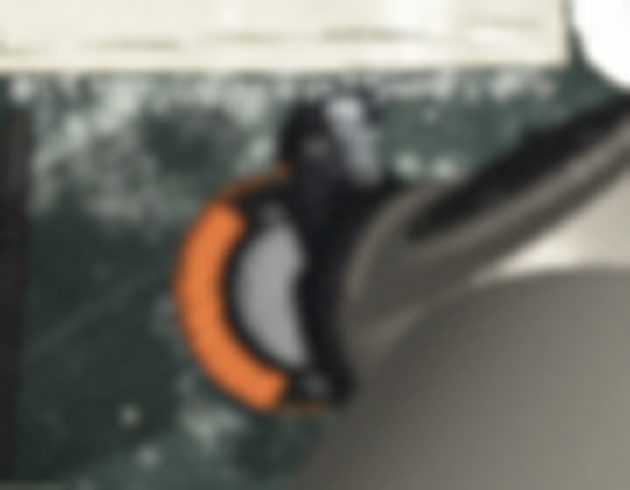

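The wheel's left edge sits at about x=245 and the orange inner edge at about 230. They are concentric, with the fingers in the gaps. Lower it.

```bash
python3 -m jog '[[0,0,0.6,0],[0,0,1.1,0],[0,0,1.4,0],[0,0,1.6,0],[0,0,1.7,0],[0,0,1.8,0],[0,0,1.8,0],[0,0,1.8,0]]'
python3 -c "
from h import *
go(.403,-.356,.0113,14)"
```

```text
t: 7.27
eef_pos: [0.403, -0.3566, 0.0133]
tool_rot: [-0.0, 0.616, 0.788, -0.0]
contact_force: [-0.3, 0.1, -1.2]
gripper_width: 0.561
grasp_force: 41.8
t 7.27 pos [ 0.403  -0.3566  0.0133] yaw 14.0 q7 1.25 w 0.561 gf 41.8 F [-0.3  0.1 -1.2]
  shift cm [0.06 0.02 0.2 ] spin -0.0
```

```bash
python3 -m jog '[[0,0,0.1,0],[0,0,0.2,0],[0,0,0.22,0],[0,0,0.22,0],[0,0,0.22,0],[0,0,0.22,0]]'
python3 -m jog '[[0,0,0,0],[0,0,0,0],[0,0,0,0],[0,0,0,0],[0,0,0,0]]' -0.6 20
python3 -m jog '[[0,0,-1,0],[0,0,-3,0],[0,0,-6,0],[0,0,-10,0],[0,0,-14,0],[0,0,-18,0],[0,0,-22,0],[0,0,-22,0]]' -1 40
python3 -c "
from h import *
go(.644,.231,.24,4.5)"
```

```text
t: 7.77
eef_pos: [0.403, -0.3566, 0.0111]
tool_rot: [0.0, 0.616, 0.788, 0.0]
contact_force: [-0.1, -0.8, -1.0]
gripper_width: 0.562
grasp_force: 41.8
t: 8.18
eef_pos: [0.403, -0.3566, 0.0111]
tool_rot: [0.0, 0.616, 0.788, 0.0]
contact_force: [0.2, -0.5, 0.4]
gripper_width: 0.802
grasp_force: 0.0
t: 8.85
eef_pos: [0.4056, -0.3599, 0.2394]
tool_rot: [0.006, 0.616, 0.787, 0.001]
contact_force: [0.2, -0.9, -0.7]
gripper_width: 1.002
grasp_force: 0.0
t 8.85 pos [ 0.4056 -0.3599  0.2394] yaw 13.9 q7 1.05 w 1.002 gf 0.0 F [ 0.2 -0.9 -0.7]
  shift cm [51.63 37.34 -0.16] spin 0.164
```

```bash
python3 -m jog '[[51.6,37.3,-0.2,0.164],[51.6,37.3,-0.2,0.164],[51.6,37.3,-0.2,0.164],[51.6,37.3,-0.2,0.164],[51.6,37.3,-0.2,0.164],[51.6,37.3,-0.2,0.164],[51.6,37.3,-0.2,0.164],[51.6,37.3,-0.2,0.164],[51.6,37.3,-0.2,0.164],[51.6,37.3,-0.2,0.164],[51.6,37.3,-0.2,0.164],[51.6,37.3,-0.2,0.164],[51.6,37.3,-0.2,0.164],[51.6,37.3,-0.2,0.164],[51.6,37.3,-0.2,0.164],[51.6,37.3,-0.2,0.164],[51.6,37.3,-0.2,0.164],[51.6,37.3,-0.2,0.164]]'
python3 -c "
from h import *
go(.644,.231,.035,4.5)
c=shot('top'); save(c,'top6.png',(390,260,480,330),7)
import cv2
hsv=cv2.cvtColor(c['pixels'],cv2.COLOR_RGB2HSV).astype(int);H,S,V=hsv[...,0],hsv[...,1],hsv[...,2]
m=np.zeros((480,640),bool); m[285:320,418:450]=1
g=clean((S<50)&(V>100)&m); q=np.array([atz(c,u,v,.024) for v,u in np.argwhere(g)]); print(cv2.minEnclosingCircle((q[:,:2]*1000).astype(np.float32)),np.median(cloud(c)[...,2][g]))"
```

```text
t: 10.35
eef_pos: [0.64, 0.2351, 0.233]
tool_rot: [0.0, 0.678, 0.735, -0.0]
contact_force: [-0.5, -1.2, -0.0]
gripper_width: 0.999
grasp_force: 0.0
t 10.35 pos [0.64   0.2351 0.233 ] yaw 4.7 q7 -0.19 w 0.999 gf 0.0 F [-0.5 -1.2 -0. ]
  shift cm [-0.43  0.37 19.8 ] spin 0.003
((403.0367126464844, -355.6249084472656), 27.858165740966797) 0.022930364998686947
```

View pics/top6.png

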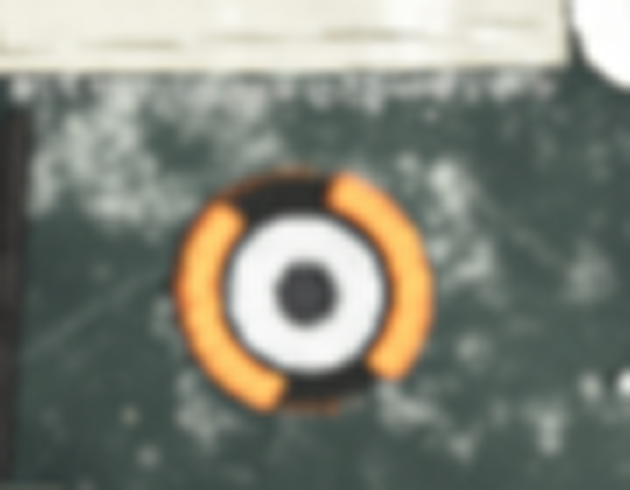

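The wheel lies concentric in its orange cup, at (307,293) in the crop. Next, descend on the scraper.

```bash
python3 -m jog '[[-0.2,0.2,4,0],[-0.2,0.2,8,0],[-0.2,0.2,12,0],[-0.2,0.2,15,0],[-0.2,0.2,17,0],[-0.2,0.2,18,0],[-0.2,0.2,18.5,0],[-0.2,0.2,18.5,0],[-0.2,0.2,18.5,0]]'
python3 -c "
from h import *
go(.644,.231,.035,4.5)"
```

```text
t: 11.15
eef_pos: [0.6435, 0.232, 0.0498]
tool_rot: [0.001, 0.679, 0.734, 0.001]
contact_force: [0.2, 0.6, -0.2]
gripper_width: 1.0
grasp_force: 0.0
t 11.15 pos [0.6435 0.232  0.0498] yaw 4.5 q7 -0.13 w 1.0 gf 0.0 F [ 0.2  0.6 -0.2]
  shift cm [-0.1   0.03  1.48] spin 0.0
```

```bash
python3 -m jog '[[-0.1,0,0.7,0],[-0.1,0,1.2,0],[-0.1,0,1.35,0],[-0.1,0,1.35,0],[-0.1,0,1.35,0],[-0.1,0,1.35,0]]' -0.5
python3 -c "
from h import *
go(.644,.231,.035,4.5)"
```

```text
t: 11.65
eef_pos: [0.6426, 0.2315, 0.0348]
tool_rot: [0.0, 0.678, 0.735, 0.0]
contact_force: [0.3, 0.5, -0.7]
gripper_width: 0.751
grasp_force: 0.0
t 11.65 pos [0.6426 0.2315 0.0348] yaw 4.6 q7 -0.12 w 0.751 gf 0.0 F [ 0.3  0.5 -0.7]
  shift cm [-0.06  0.13 -0.02] spin 0.001
```

```bash
python3 -m jog '[[0,0.1,0,0],[0,0.1,0,0],[0,0.1,0,0],[0,0.1,0,0],[0,0.1,0,0],[0,0.1,0,0],[0,0.1,0,0],[0,0.1,0,0],[0,0.1,0,0],[0,0.1,0,0]]' 1 40
python3 -m jog '[[0,0,-0.2,0],[0,0,-0.5,0],[0,0,-1,0],[0,0,-2,0],[0,0,-2,0],[0,0,-2,0]]'
python3 -c "
from h import *
go(.407,-.1385,.24,-1)
c=shot('side'); save(c,'side4.png',(170,200,330,360),4)"
```

```text
t: 12.48
eef_pos: [0.6439, 0.2316, 0.0351]
tool_rot: [0.0, 0.678, 0.735, 0.0]
contact_force: [-1.0, 0.3, 6.9]
gripper_width: 0.425
grasp_force: 40.2
t: 12.98
eef_pos: [0.6441, 0.2317, 0.0556]
tool_rot: [0.0, 0.678, 0.735, 0.001]
contact_force: [0.1, -1.0, -2.1]
gripper_width: 0.426
grasp_force: 40.3
t 12.98 pos [0.6441 0.2317 0.0556] yaw 4.6 q7 -0.13 w 0.426 gf 40.3 F [ 0.1 -1.  -2.1]
  shift cm [-35.   -26.57 -18.5 ] spin 0.097
```

View pics/side4.png

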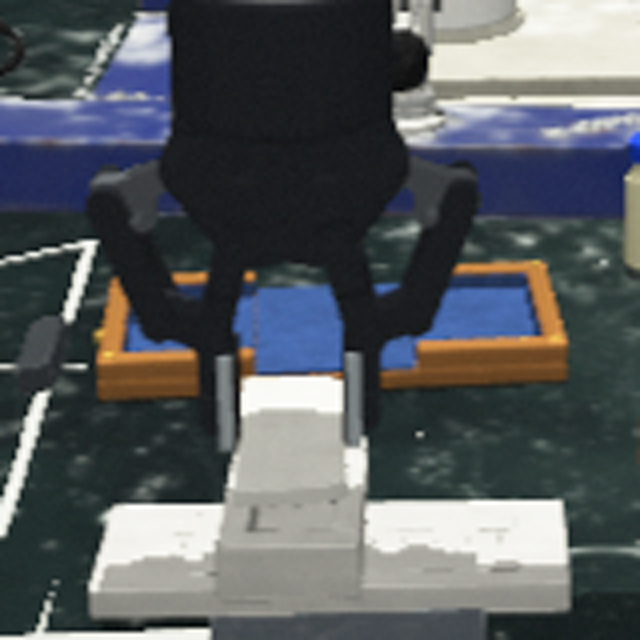

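The scraper is gripped and level, at about (290,420), and the applicator stayed on the pile.

```bash
python3 -m jog '[[0,0,-4,0],[0,0,-8,0],[0,0,-12,0],[0,0,-16,0],[-4,-3,-18.5,0.09],[-35,-26.6,-18.5,0.09],[-35,-26.6,-18.5,0.09],[-35,-26.6,-18.5,0.09],[-35,-26.6,-18.5,0.09],[-35,-26.6,-18.5,0.09],[-35,-26.6,-18.5,0.09],[-35,-26.6,-18.5,0.09],[-35,-26.6,-18.5,0.09],[-35,-26.6,-18.5,0.09],[-35,-26.6,-18.5,0.09],[-35,-26.6,-18.5,0.09],[-35,-26.6,-18.5,0.09],[-35,-26.6,-18.5,0.09],[-35,-26.6,-18.5,0.09]]'
python3 -c "
from h import *
go(.407,-.1385,.04,-1)"
```

```text
t: 14.62
eef_pos: [0.407, -0.1375, 0.2396]
tool_rot: [0.0, 0.71, 0.704, 0.0]
contact_force: [-0.4, 1.2, -1.9]
gripper_width: 0.426
grasp_force: 41.2
t 14.62 pos [ 0.407  -0.1375  0.2396] yaw -0.5 q7 0.21 w 0.426 gf 41.2 F [-0.4  1.2 -1.9]
  shift cm [-1.000e-01 -1.000e-02  1.996e+01] spin 0.01
```

```bash
python3 -m jog '[[-0.1,0,4,0.01],[-0.1,0,8,0.01],[-0.1,0,12,0.01],[-0.1,0,16,0.01],[-0.1,0,19,0.01],[-0.1,0,20,0.01],[-0.1,0,20.5,0.01],[-0.1,0,20.5,0.01],[-0.1,0,20.5,0.01]]'
python3 -c "
from h import *
go(.407,-.1385,.0115,-1)
c=shot('top'); save(c,'top7.png',(290,230,390,330),6)"
```

```text
t: 15.37
eef_pos: [0.4077, -0.1397, 0.0357]
tool_rot: [0.001, 0.714, 0.7, 0.001]
contact_force: [-0.2, 0.0, -1.7]
gripper_width: 0.423
grasp_force: 41.2
t 15.37 pos [ 0.4077 -0.1397  0.0357] yaw -1.1 q7 0.58 w 0.423 gf 41.2 F [-0.2  0.  -1.7]
  shift cm [ 0.12 -0.08  2.42] spin -0.002
```

View pics/top7.png

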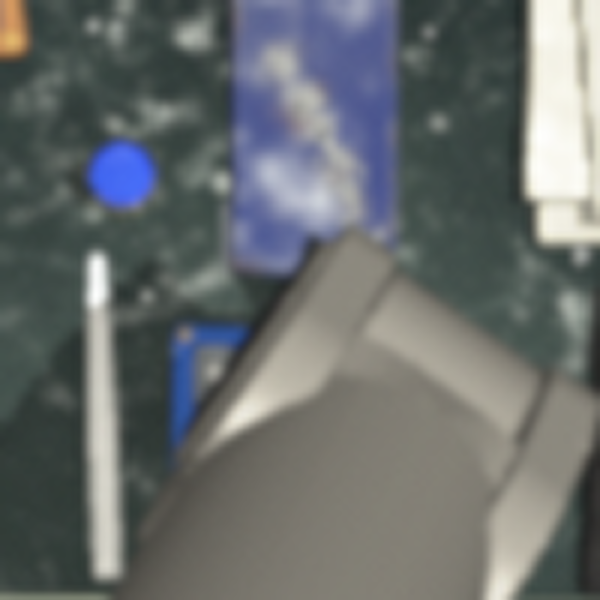

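The blue tray's corner shows at (180,335), with the arm covering the rest. The vial is clear. Lower, then open modestly because the mixer's foot is close.

```bash
python3 -m jog '[[0.1,0,0.8,0],[0.1,0,1.4,0],[0.1,0,1.8,0],[0.1,0,2.0,0],[0.1,0,2.1,0],[0.1,0,2.2,0],[0.1,0,2.2,0],[0.1,0,2.2,0],[0.1,0,2.2,0]]'
python3 -c "
from h import *
go(.407,-.1385,.0112,-1)"
```

```text
t: 16.17
eef_pos: [0.4064, -0.1387, 0.0127]
tool_rot: [0.0, 0.714, 0.7, 0.0]
contact_force: [0.5, 0.8, -1.7]
gripper_width: 0.427
grasp_force: 41.2
t 16.17 pos [ 0.4064 -0.1387  0.0127] yaw -1.2 q7 0.62 w 0.427 gf 41.2 F [ 0.5  0.8 -1.7]
  shift cm [0.02 0.06 0.15] spin -0.003
```

```bash
python3 -m jog '[[0,0,0.1,0],[0,0,0.18,0],[0,0,0.18,0],[0,0,0.18,0],[0,0,0.18,0]]'
python3 -m jog '[[0,0,0,0],[0,0,0,0],[0,0,0,0],[0,0,0,0]]' -0.2 20
python3 -m jog '[[0,0,-1,0],[0,0,-3,0],[0,0,-6,0],[0,0,-10,0],[0,0,-14,0],[0,0,-18,0],[0,0,-22,0],[0,0,-22,0]]' - 40
python3 -c "
from h import *
go(.5,.38,.24,0)"
```

```text
t: 16.58
eef_pos: [0.4065, -0.1386, 0.0112]
tool_rot: [-0.0, 0.714, 0.7, 0.0]
contact_force: [-1.2, 0.7, 7.7]
gripper_width: 0.426
grasp_force: 42.2
t: 16.92
eef_pos: [0.4064, -0.1387, 0.0108]
tool_rot: [0.0, 0.714, 0.7, 0.0]
contact_force: [-0.3, 0.2, 0.1]
gripper_width: 0.602
grasp_force: 0.0
t: 17.58
eef_pos: [0.41, -0.1402, 0.2379]
tool_rot: [0.004, 0.715, 0.699, 0.005]
contact_force: [1.5, -0.9, -0.3]
gripper_width: 0.599
grasp_force: 0.0
t 17.58 pos [ 0.41   -0.1402  0.2379] yaw -1.2 q7 0.22 w 0.599 gf 0.0 F [ 1.5 -0.9 -0.3]
  shift cm [ 5.22e+01  7.89e+00 -5.00e-02] spin -0.021
```

```bash
python3 -c "
from h import *
c=shot('top'); save(c,'top8.png',(150,150,310,270),5)
P=cloud(c); z=cv2.medianBlur(P[...,2].astype(np.float32),3)
pb=np.zeros((480,640),bool); pb[160:255,155:225]=1
for t in (.02,.025,.029):
  m=clean((z>t)&pb); print(t,rect(np.array([atz(c,u,v,.034) for v,u in np.argwhere(m)])))
  q=P[m]; print(rect(q[np.abs(q[:,2]-.034)<.006]))
m=clean((z>.006)&(z<.03)&pb,1); 
print(rect(np.array([atz(c,u,v,.012) for v,u in np.argwhere((z>.006)&pb&(z<.018))])))
go(.644,.231,.2,2)
"
```

```text
0.02 centre 642.7 225.3 size 51.7 x 84.9 long axis deg 92.2
centre 643.2 226.6 size 50.6 x 84.0 long axis deg 92.7
0.025 centre 643.0 226.4 size 50.5 x 83.0 long axis deg 92.7
centre 643.2 226.6 size 50.6 x 84.0 long axis deg 92.7
0.029 centre 643.4 226.4 size 49.8 x 83.0 long axis deg 92.7
centre 643.2 226.6 size 50.6 x 84.0 long axis deg 92.7
centre 629.2 228.1 size 78.0 x 173.2 long axis deg 175.9
t 17.63 pos [ 0.4087 -0.1392  0.2349] yaw -1.2 q7 0.22 w 0.602 gf 0.0 F [ 0.3  0.1 -0.3]
  shift cm [37.48 22.75  3.76] spin -0.055
```

View pics/top8.png

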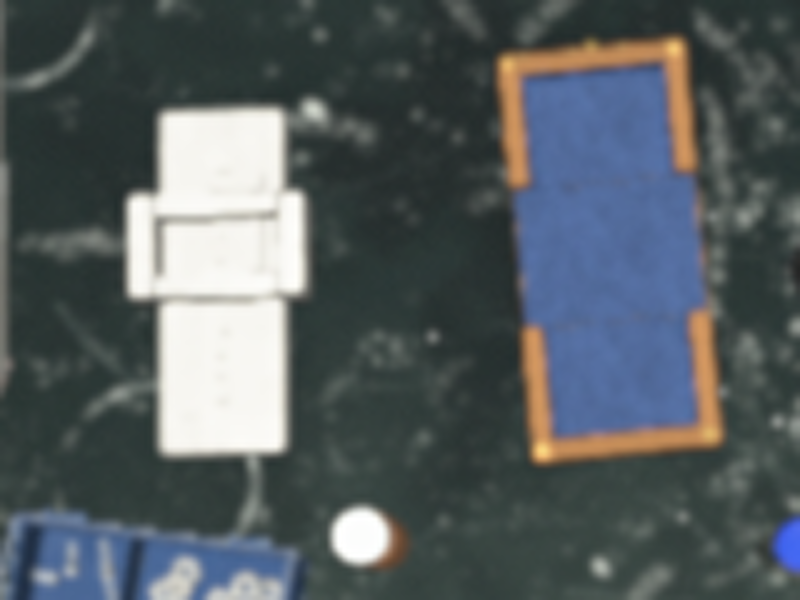

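The open frame of the applicator is now bare: x 125–305, y 190–298 in the crop. The gauge beneath it has not moved.

```bash
python3 -m jog '[[37.5,22.3,3.7,-0.063],[37.5,22.3,3.7,-0.063],[37.5,22.3,3.7,-0.063],[37.5,22.3,3.7,-0.063],[37.5,22.3,3.7,-0.063],[37.5,22.3,3.7,-0.063],[37.5,22.3,3.7,-0.063],[37.5,22.3,3.7,-0.063],[37.5,22.3,3.7,-0.063],[37.5,22.3,3.7,-0.063],[37.5,22.3,3.7,-0.063],[37.5,22.3,3.7,-0.063],[37.5,22.3,3.7,-0.063],[37.5,22.3,3.7,-0.063]]' -1 60
python3 -c "
from h import *
go(.643,.2265,.015,2.5)"
```

```text
t: 18.8
eef_pos: [0.6361, 0.23, 0.1929]
tool_rot: [0.0, 0.692, 0.722, -0.001]
contact_force: [0.9, -0.6, 0.4]
gripper_width: 1.0
grasp_force: 0.0
t 18.8 pos [0.6361 0.23   0.1929] yaw 2.4 q7 -0.17 w 1.0 gf 0.0 F [ 0.9 -0.6  0.4]
  shift cm [-0.34  0.71 17.78] spin -0.002
```

```bash
python3 -m jog '[[0,0.3,4,0],[0,0.3,8,0],[0,0.3,12,0],[0,0.3,14,0],[0,0.3,15,0],[0,0.3,15.5,0],[0,0.3,15.5,0],[0,0.3,15.5,0]]'
python3 -c "
from h import *
go(.643,.2265,.015,2.5)"
```

```text
t: 19.47
eef_pos: [0.641, 0.2316, 0.0406]
tool_rot: [0.001, 0.692, 0.722, 0.001]
contact_force: [0.2, 0.7, -0.5]
gripper_width: 1.0
grasp_force: 0.0
t 19.47 pos [0.641  0.2316 0.0406] yaw 2.4 q7 -0.1 w 1.0 gf 0.0 F [ 0.2  0.7 -0.5]
  shift cm [-0.52  0.17  2.56] spin -0.002
```

```bash
python3 -m jog '[[-0.45,0.2,0,0],[-0.45,0.2,0.8,0],[-0.45,0.2,1.6,0],[-0.45,0.2,2.2,0],[-0.45,0.2,2.45,0],[-0.45,0.2,2.45,0],[-0.45,0.2,2.45,0]]'
python3 -m jog '[[0,0,0,0],[0,0,0,0],[0,0,0,0],[0,0,0,0],[0,0,0,0],[0,0,0,0],[0,0,0,0],[0,0,0,0],[0,0,0,0],[0,0,0,0]]' 1 60
python3 -m jog '[[0,0,-0.2,0],[0,0,-0.5,0],[0,0,-1,0],[0,0,-2,0],[0,0,-2,0],[0,0,-2,0]]'
python3 -c "
from h import *
go(.643,.2265,.015,2.5)
go(.42,.0605,.24,-5.7)"
```

```text
t: 20.05
eef_pos: [0.6417, 0.2276, 0.0139]
tool_rot: [-0.0, 0.692, 0.722, -0.0]
contact_force: [0.5, 1.3, 0.1]
gripper_width: 1.003
grasp_force: 0.0
t: 20.88
eef_pos: [0.6426, 0.2277, 0.0151]
tool_rot: [0.0, 0.692, 0.722, 0.001]
contact_force: [-0.9, 0.6, 6.5]
gripper_width: 0.569
grasp_force: 62.4
t: 21.38
eef_pos: [0.6426, 0.2277, 0.0353]
tool_rot: [0.0, 0.692, 0.722, 0.001]
contact_force: [-0.4, -0.1, -3.6]
gripper_width: 0.568
grasp_force: 62.5
t 21.38 pos [0.6426 0.2277 0.0353] yaw 2.5 q7 -0.09 w 0.568 gf 62.5 F [-0.4 -0.1 -3.6]
  shift cm [-0.13  0.03  2.03] spin -0.001
t 21.38 pos [0.6426 0.2277 0.0353] yaw 2.5 q7 -0.09 w 0.568 gf 62.5 F [-0.4 -0.1 -3.6]
  shift cm [-15.74 -22.93 -20.52] spin 0.142
```

```bash
python3 -m jog '[[0,0,-4,0],[0,0,-8,0],[0,0,-12,0],[-2,-3,-15,0.03],[-15.7,-22.9,-17,0.142],[-15.7,-22.9,-17,0.142],[-15.7,-22.9,-17,0.142],[-15.7,-22.9,-17,0.142],[-15.7,-22.9,-17,0.142],[-15.7,-22.9,-17,0.142],[-15.7,-22.9,-17,0.142],[-15.7,-22.9,-17,0.142],[-15.7,-22.9,-17,0.142],[-15.7,-22.9,-17,0.142],[-15.7,-22.9,-17,0.142],[-15.7,-22.9,-17,0.142]]'
python3 -c "
from h import *
go(.42,.0605,.04,-5.7)"
```

```text
t: 22.72
eef_pos: [0.4206, 0.0613, 0.2041]
tool_rot: [0.0, 0.741, 0.671, -0.0]
contact_force: [0.4, -0.8, -2.8]
gripper_width: 0.568
grasp_force: 64.4
t 22.72 pos [0.4206 0.0613 0.2041] yaw -5.6 q7 -0.31 w 0.568 gf 64.4 F [ 0.4 -0.8 -2.8]
  shift cm [-0.07 -0.05 16.41] spin 0.001
```

```bash
python3 -m jog '[[0,0,4,0],[0,0,8,0],[0,0,12,0],[0,0,14.5,0],[0,0,16,0],[0,0,16.7,0],[0,0,16.7,0],[0,0,16.7,0]]'
python3 -c "
from h import *
go(.42,.0605,.0133,-5.7)
c=shot('side'); save(c,'side5.png',(290,190,450,310),5)"
```

```text
t: 23.38
eef_pos: [0.4206, 0.0609, 0.0375]
tool_rot: [0.0, 0.741, 0.671, 0.0]
contact_force: [0.4, -0.4, -3.4]
gripper_width: 0.567
grasp_force: 64.3
t 23.38 pos [0.4206 0.0609 0.0375] yaw -5.7 q7 0.02 w 0.567 gf 64.3 F [ 0.4 -0.4 -3.4]
  shift cm [-0.05 -0.06  2.42] spin 0.0
```

View pics/side5.png

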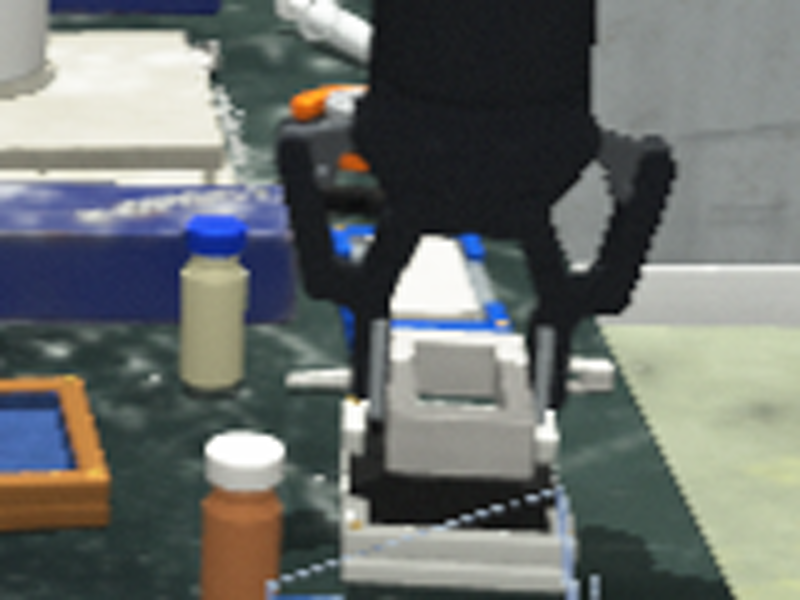

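The applicator hovers centred over the white tray at about (460,410). The scraper lies in the blue tray behind it, and both vials stand. Lower it.

```bash
python3 -m jog '[[-0.05,-0.05,0.8,0],[-0.05,-0.05,1.5,0],[-0.05,-0.05,2,0],[-0.05,-0.05,2.2,0],[-0.05,-0.05,2.3,0],[-0.05,-0.05,2.4,0],[-0.05,-0.05,2.4,0],[-0.05,-0.05,2.4,0],[-0.05,-0.05,2.4,0]]'
python3 -c "
from h import *
go(.42,.0605,.0133,-5.7)"
```

```text
t: 24.18
eef_pos: [0.4191, 0.0606, 0.0138]
tool_rot: [-0.0, 0.741, 0.671, 0.0]
contact_force: [-3.1, 1.1, 8.9]
gripper_width: 0.569
grasp_force: 65.7
t 24.18 pos [0.4191 0.0606 0.0138] yaw -5.7 q7 0.06 w 0.569 gf 65.7 F [-3.1  1.1  8.9]
  shift cm [0.   0.09 0.05] spin 0.0
```

```bash
python3 -m jog '[[0,0,0,0],[0,0,0,0],[0,0,0,0],[0,0,0,0],[0,0,0,0]]' -0.5 20
python3 -m jog '[[0,0,-1,0],[0,0,-3,0],[0,0,-6,0],[0,0,-10,0],[0,0,-14,0],[0,0,-18,0],[0,-1,-19,0],[0,-1,-19,0]]' - 80
python3 -c "
from h import *
c=shot('top')
P=cloud(c); z=cv2.medianBlur(P[...,2].astype(np.float32),3)
pb=np.zeros((480,640),bool); pb[160:255,155:225]=1
print('gauge',rect(np.array([atz(c,u,v,.012) for v,u in np.argwhere(clean((z>.006)&pb))])))
save(c,'top9.png',(150,150,390,330),3.3)
go(.645,.228,.2,90)"
```

```text
t: 24.6
eef_pos: [0.4196, 0.0604, 0.0133]
tool_rot: [0.0, 0.741, 0.671, 0.0]
contact_force: [-0.2, -0.7, -0.5]
gripper_width: 0.75
grasp_force: 0.0
t: 25.27
eef_pos: [0.4101, 0.0618, 0.2064]
tool_rot: [-0.0, 0.741, 0.671, 0.003]
contact_force: [-0.3, -0.3, -0.8]
gripper_width: 0.748
grasp_force: 0.0
gauge centre 629.1 229.1 size 59.6 x 170.4 long axis deg 1.9
t 25.32 pos [0.4096 0.0618 0.2047] yaw -5.6 q7 -0.33 w 0.747 gf 0.0 F [-0.4  0.4 -1.6]
  shift cm [18.84 21.8   0.58] spin 1.473
```

View pics/top9.png

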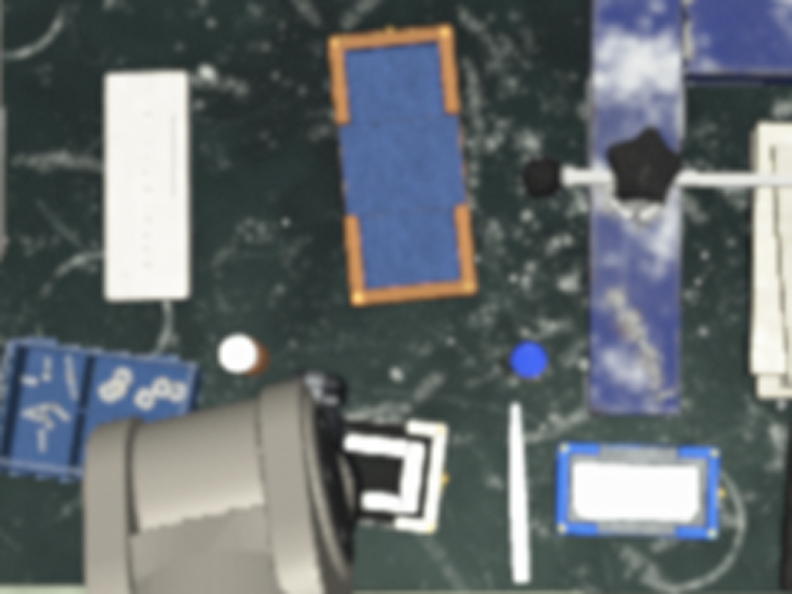

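The scraper is centred in the blue tray at (638,490), and the applicator sits in the white tray at (395,475). The gauge is free and both vials are in place.

```bash
python3 -m jog '[[18.8,20,0.5,1.455],[18.8,20,0.5,1.455],[18.8,20,0.5,1.455],[18.8,20,0.5,1.455],[18.8,20,0.5,1.455],[18.8,20,0.5,1.455],[18.8,20,0.5,1.455],[18.8,20,0.5,1.455],[18.8,20,0.5,1.455],[18.8,20,0.5,1.455],[18.8,20,0.5,1.455],[18.8,20,0.5,1.455],[18.8,20,0.5,1.455],[18.8,20,0.5,1.455],[18.8,20,0.5,1.455]]' -1 100
python3 -c "
from h import *
go(.629,.229,.0,91)
c=load('top')
pts=np.array([atz(c,150+x/5,150+y/5,.019) for x,y in((497,53),(686,36),(724,445),(533,463))]); print(pts.round(4),rect(pts),pts.mean(0))
c=shot('top');P=cloud(c);
"
```

```text
t: 26.57
eef_pos: [0.6268, 0.2283, 0.1972]
tool_rot: [0.001, 1.0, 0.01, -0.001]
contact_force: [0.7, 0.5, -0.1]
gripper_width: 0.998
grasp_force: 0.0
t 26.57 pos [0.6268 0.2283 0.1972] yaw -88.9 q7 -1.53 w 0.998 gf 0.0 F [ 0.7  0.5 -0.1]
  shift cm [ 0.25 -0.09 19.72] spin 0.002
[[ 0.7428  0.0941  0.019 ]
 [ 0.7525  0.0008  0.019 ]
 [ 0.5495 -0.0214  0.019 ]
 [ 0.5395  0.0715  0.019 ]] centre 646.1 36.3 size 93.8 x 204.7 long axis deg 6.2 [0.64605137 0.03622718 0.019     ]
```

```bash
python3 -m jog '[[0.2,0,4,0],[0.2,0,8,0],[0.2,0,12,0],[0.2,0,15,0],[0.2,0,17,0],[0.2,0,18,0],[0.2,0,18,0],[0.2,0,18,0]]'
python3 -c "
from h import *
go(.629,.229,.0,91)"
```

```text
t: 27.28
eef_pos: [0.6296, 0.2285, 0.0189]
tool_rot: [-0.0, 1.0, 0.009, 0.0]
contact_force: [-0.0, 0.3, 0.5]
gripper_width: 0.996
grasp_force: 0.0
t 27.28 pos [0.6296 0.2285 0.0189] yaw -89.0 q7 -1.41 w 0.996 gf 0.0 F [-0.   0.3  0.5]
  shift cm [-0.06 -0.05  1.89] spin -0.0
```

```bash
python3 -m jog '[[-0.1,0,0.8,0],[-0.1,0,1.4,0],[-0.1,0,1.7,0],[-0.1,0,1.8,0],[-0.1,0,1.8,0],[-0.1,0,1.8,0]]'
python3 -m jog '[[0,0,0,0],[0,0,0,0],[0,0,0,0],[0,0,0,0],[0,0,0,0],[0,0,0,0],[0,0,0,0],[0,0,0,0],[0,0,0,0],[0,0,0,0]]' 1 100
python3 -m jog '[[0,0,-0.2,0],[0,0,-0.5,0],[0,0,-1,0],[0,0,-2,0],[0,0,-2,0],[0,0,-2,0]]'
python3 -c "
from h import *
go(.646,.037,.24,96.2)
c=shot('side'); save(c,'side6.png',(150,180,330,360),3.3)"
```

```text
t: 27.78
eef_pos: [0.6282, 0.2288, 0.0006]
tool_rot: [-0.0, 1.0, 0.008, 0.0]
contact_force: [0.9, 0.3, -0.0]
gripper_width: 1.001
grasp_force: 0.0
t: 28.62
eef_pos: [0.6285, 0.2285, 0.0015]
tool_rot: [-0.0, 1.0, 0.008, 0.0]
contact_force: [-3.4, -0.3, 7.2]
gripper_width: 0.663
grasp_force: 105.3
t: 29.12
eef_pos: [0.6286, 0.2288, 0.0211]
tool_rot: [-0.0, 1.0, 0.008, 0.001]
contact_force: [0.3, 0.1, -7.9]
gripper_width: 0.66
grasp_force: 108.0
t 29.12 pos [0.6286 0.2288 0.0211] yaw -89.0 q7 -1.41 w 0.66 gf 108.0 F [ 0.3  0.1 -7.9]
  shift cm [  1.45  19.2  -21.9 ] spin -0.091
```

View pics/side6.png

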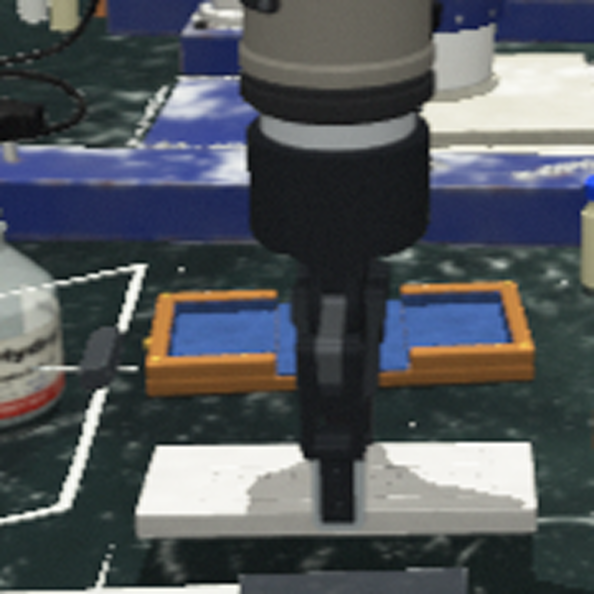

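The gauge is lifted level, gripped at mid-length (finger at x≈337 of 136–537).

```bash
python3 -m jog '[[0,0,-3,0],[0,0,-6,0],[0,0,-9,0],[0.1,1,-12,0],[0.3,4,-13,-0.03],[0.6,8,-13,-0.06],[1,12,-13,-0.08],[1.3,16,-13,-0.09],[1.4,18.5,-13,-0.091],[1.4,19.2,-13,-0.091],[1.4,19.2,-13,-0.091],[1.4,19.2,-13,-0.091]]'
python3 -c "
from h import *
go(.646,.037,.04,96.2)"
```

```text
t: 30.17
eef_pos: [0.6449, 0.037, 0.1499]
tool_rot: [-0.0, 0.999, 0.053, -0.0]
contact_force: [0.8, 1.8, -8.2]
gripper_width: 0.656
grasp_force: 111.7
t 30.17 pos [0.6449 0.037  0.1499] yaw -83.9 q7 -1.14 w 0.656 gf 111.7 F [ 0.8  1.8 -8.2]
  shift cm [ 0.12  0.03 10.99] spin -0.002
```

```bash
python3 -m jog '[[0.1,0,3,0],[0.1,0,6,0],[0.1,0,9,0],[0.1,0,11,0],[0.1,0,12,0],[0.1,0,12,0],[0.1,0,12,0],[0.1,0,12,0]]'
python3 -c "
from h import *
go(.646,.037,.0115,96.2)
c=shot('side'); save(c,'side7.png',(150,180,330,330),4)"
```

```text
t: 30.83
eef_pos: [0.6477, 0.0375, 0.0319]
tool_rot: [-0.0, 0.999, 0.054, 0.001]
contact_force: [0.5, -0.1, -6.8]
gripper_width: 0.664
grasp_force: 111.7
t 30.83 pos [0.6477 0.0375 0.0319] yaw -83.8 q7 -1.05 w 0.664 gf 111.7 F [ 0.5 -0.1 -6.8]
  shift cm [-0.18  0.03  2.04] spin 0.0
```

View pics/side7.png

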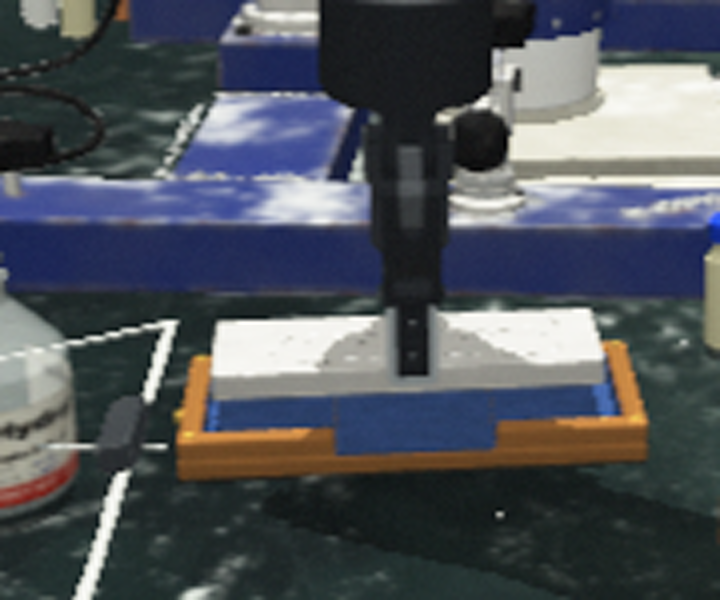

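The gauge hovers 2 cm above the wooden tray and centred over it, with equal margins left and right. Lower it.

```bash
python3 -m jog '[[-0.1,0,0.7,0],[-0.1,0,1.2,0],[-0.1,0,1.5,0],[-0.1,0,1.7,0],[-0.1,0,1.8,0],[-0.1,0,1.9,0],[-0.1,0,1.95,0],[-0.1,0,1.95,0],[-0.1,0,1.95,0]]'
python3 -c "
from h import *
go(.646,.037,.0115,96.2)"
```

```text
t: 31.63
eef_pos: [0.6451, 0.0369, 0.0116]
tool_rot: [-0.0, 0.999, 0.054, -0.0]
contact_force: [-4.5, 1.0, 2.8]
gripper_width: 0.66
grasp_force: 113.0
t 31.63 pos [0.6451 0.0369 0.0116] yaw -83.8 q7 -1.04 w 0.66 gf 113.0 F [-4.5  1.   2.8]
  shift cm [0.09 0.   0.01] spin -0.001
```

Contact with the floor (the force rose from −7.9 to +2.8 N). Release, retreat and check.

```bash
python3 -m jog '[[0,0,0,0],[0,0,0,0],[0,0,0,0],[0,0,0,0],[0,0,0,0],[0,0,0,0]]' -1 20
python3 -m jog '[[0,0,-1,0],[0,0,-3,0],[0,0,-6,0],[0,0,-10,0],[0,0,-14,0],[0,0,-18,0],[0,-4,-20,0],[0,-8,-20,0],[0,-12,-20,0],[0,-16,-20,0],[0,-20,-20,0],[0,-24,-20,0],[0,-24,-20,0],[0,-24,-20,0]]'
python3 - <<'E'
from h import *
c=shot('top'); save(c,'top10.png',(200,150,460,330),3)
hsv=cv2.cvtColor(c['pixels'],cv2.COLOR_RGB2HSV).astype(int);H,S,V=hsv[...,0],hsv[...,1],hsv[...,2]
P=cloud(c)
for n,b,z in(('gauge',(250,155,298,245),.022),('scr',(322,287,366,314),.016)):
    m=np.zeros((480,640),bool); m[b[1]:b[3],b[0]:b[2]]=1
    m=clean(m&(S<50)&(V>190)); print(n,rect(np.array([atz(c,u,v,z) for v,u in np.argwhere(m)])),np.median(P[...,2][m]))
for n,(u,v) in dict(vb=(222,257),vy=(310,259)).items(): print(n,P[v,u].round(3))
for r in range(276,310,4): print(r,(P[r,236:286:2,2]*1000).round().astype(int))
E
```

```text
t: 32.13
eef_pos: [0.6456, 0.0369, 0.011]
tool_rot: [0.0, 0.999, 0.054, 0.0]
contact_force: [0.3, -0.1, -0.3]
gripper_width: 0.999
grasp_force: 0.0
t: 33.3
eef_pos: [0.6184, 0.2795, 0.2107]
tool_rot: [-0.0, 0.998, 0.057, -0.0]
contact_force: [-0.3, -1.5, 0.1]
gripper_width: 1.003
grasp_force: 0.0
gauge centre 647.0 38.2 size 63.2 x 171.8 long axis deg 7.2 0.022515769035482247
scr centre 408.0 -137.7 size 43.2 x 91.9 long axis deg 90.6 0.016019355088502163
vb [0.5   0.145 0.071]
vy [ 0.498 -0.06   0.071]
276 [-3 -3 20 18 19 19 20 18 12 13  7  5 -1  1 -2  1 -4  0 -3 -4  1  1  0 -2
  3]
280 [-1 18 22  9 13 11 12 14 11 10 12  7 10 12  6 12  1 17  7 16 17 20 20 20
 18]
284 [ 5 17 18 11 32 35 32 32 29 31 29 34 28 31 34 33 33 35 36 31 35 10  8 25
 17]
288 [ 0 18 17  7 31 30 16  6 12 10 10  9 10 11  9  9 12  8  9 31 33 12 20 18
  2]
292 [-4 21 16 32 33 37 12 13 11  9  7  9 10 12  5 11  6 12 33 32 30  8 18 20
 -2]
296 [19 22 10 32 30 30 11 15  8 11 10  8 12  7 12  8  9 10 35 34 32  9 22 20
 10]
300 [23 20  8 31 32 33 33 27 32 33 30 32 29 31 31 32 34 19 30 29 29 11 19 15
  3]
304 [20 24 19 22 19 24 13  9  9 12  9 13 14  5 12  8 30 31 30 28  9  7 20  6
  0]
308 [-1  0 -1  5  1  0  0 -1  2 -7  0  8 13  9 10 12 10 21 20 23 22 23 19  0
  2]
```

View pics/top10.png

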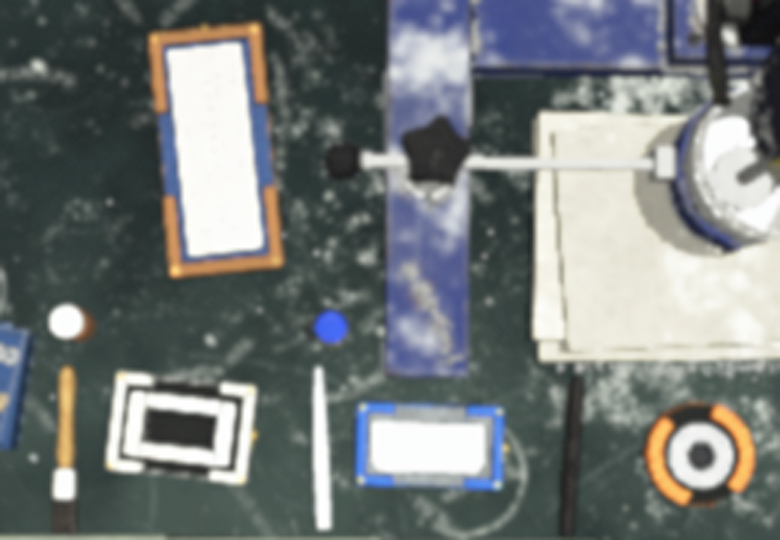

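All four instruments lie centred in their own cases, with tops at about the right heights: gauge (215,150), applicator (180,428), scraper (430,447), wheel (700,455). Both vials stand at (67,322) and (330,326). Handing in.

```bash
python3 -m jog '[[0,0,0,0],[0,0,0,0],[0,0,0,0],[0,0,0,0]]'; python3 -c "
from station import bot
print(bot.hand_in())"
```

```text
t: 33.68
eef_pos: [0.6198, 0.2741, 0.2111]
tool_rot: [-0.0, 0.999, 0.053, 0.0]
contact_force: [-1.6, -0.1, -0.2]
gripper_width: 0.999
grasp_force: 0.0
the job is handed in; nothing more can be done
None
```

I handed the job in after about 34 s: all four instruments lie flat and centred in their own cases, and both vials stand where they were; this is from the last camera check, as the hand-in returned no verdict.

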